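Cure a swatch plate: load the nail lamp and hold its dial at the third click

ROBOT

A 6-joint arm with a two-finger parallel gripper is mounted at the origin on the work surface. World frame = base frame: x ahead of the robot, y to its left, z up, the work surface at z = 0. Lengths are in m, angles in rad, forces in N, time in s.
With the tool pointing down it reaches from about 0.35 to 0.775 m from the base axis. Payload 5.5 kg.
Tool frame: the origin (TCP) lies where the fingers leave the gripper's body, on its centre line; the fingertips stand env.tip_reach ahead of it and the grasp point (between the pads) lies 54 mm ahead of it (env.tip_reach is the distance from the TCP to the fingertips, in m); z points along the fingers, y is the line along which they close (so a half turn about z gives the same grasp; the last joint's range is limited). The gripper opens to 85 mm and grips with 20 to 120 N. Pads are 22 mm wide; open, the fingers measure 114 mm over their backs; the gripper's body (76 mm by 85 mm) begins 54 mm behind the grasp point. The pads swing forward as they close: fully open they stand 13 mm farther back than shut.
Start: joints at [1.102, 0.313, 0.046, 1.304, 0, 1.431], TCP at [0.186, 0.544, 0.304] pointing down, gripper open.
Joint ranges: [-2.76, 2.76], [-0.86, 1.69], [-1.03, 1.26], [-2.2, 2.34], [-1.47, 1.5], [-3.14, 3.14]. Speed limits (rad/s): [2.57, 2.57, 3.14, 3.14, 3.14, 3.14].

INTERFACE

Orientations are given as a unit quaternion [w, x, y, z].
In Python, from workcell import status, optics, hand_in, env gives the robot as it stands.
- The arm moves only by the shell command python3 -m handwheel 'ROWS' [FORCE]. ROWS is a JSON object whose one key "deltas" holds a list of rows, each a list of 5 numbers: the opening, from -1 (shut) to 1 (fully open), then the shift along the tool's x, y, z in units of 40 mm (1.0 is 40 mm), then the turn about the tool's z in units of 10 degrees (1.0 is 10 degrees). In form: {"deltas": [[jaw, x, y, z, roll], ...]}. A call has 1 to 20 rows; each row shifts and turns the commanded pose from where the row before left it, along the tool's axes as they then stand; what a row does not reach is not made up. A row lasts 1/8 s, in which the tool goes at most 62.5 mm and 10.7 degrees, less where a joint would pass 70% of its speed; a pose out of reach is approached as far as the arm can. A call is refused whole if a number of a shift passes 1 or a number of a turn 1, either way. A call with a gripper value outside its range is refused whole. The fingers move at their own pace and stop on an object; FORCE is the grip in N (left out, the last holds). Time passes only in rows, so rows that do not move let the fingers close. It gives the time, the measured TCP pose, the force, the opening and the grip force at its end, in the units of the state.
- status.get_state(): the state, without advancing time (a new reading comes with each control period).
- optics.read_camera(name): name is "scene" or "top" or "wrist"; returns a dict with "frame" (400x640x3 uint8, red, green, blue), "depth" (400x640 float32, m along the optical axis (not along the pixel's ray), 0 where there is no reading), "vfov" (degrees; the focal length in pixels is half the picture's height over the tangent of half this angle, whatever the lens; pixels are square), "cx", "cy" (the principal point, pixels), "origin" and "attitude" of the camera in the world. Camera axes: x right, y down, z forward; pixel columns grow to the right and rows downward; lengths in m; the calibration is good to about 2 mm. A picture is of the moment at which its call begins.
- hand_in(): hands the job in; it is judged then, once.
The state is a dict: "clock": time; "joint_pos": joint angles; "qvel": joint speeds; "tau": joint torques, N m; "tcp_pos": TCP position; "orientation": TCP orientation; "wrist_force": force on the tool from outside, world axes, zero at the start; "ft_torque": the same for the moment, N m; "finger_gap": finger opening in m; "grip_force": force on a finger pad.
Only numpy, scipy, OpenCV 4.12 (cv2) and the standard library are available. Lean on these libraries where they do the work, as an engineer would, in place of code of your own. Each camera call takes 0.05 s, during which the arm holds its last target. There are 200 camera calls.

TASK

Lift the swatch plate out of its wooden stand, slide it down into the slot on top of the nail lamp until it is fully home, and let go of it. Then turn the lamp's dial clockwise from rest, counting three clicks to the third dot without running past it, and finish while still gripping the dial there: it springs back if released. Leave the bottles and the other things on the sill where they are.

Things in the scene. Friction and masses are not known exactly. Their poses are not given: they have to be found in the camera images.
- plate: cream acrylic swatch plate with painted colour patches, 8 mm thick (its x) x 60 mm wide (its y) x 95 mm tall (its z), about 55 g, origin at the centre of its bottom edge; starts upright in the stand. Either face may look either way in the lamp
- stand: pale wooden block, fixed, 55 (x) x 100 (y) x 30 mm tall, origin under its centre; its slot, 11 x 63 mm and 22 mm deep along its y axis, holds the plate with the plate's bottom edge 8 mm above the table; the plate is lifted straight up out of it
- lamp: white nail curing lamp, fixed, 130 (x) x 230 (y) x 75 mm tall with violet side windows, origin under its centre; on its top the plate slot lies towards its +y end and the dial towards its -y end, both on its y axis
- slot_mouth (a point): centre of the mouth of the lamp's plate slot, on the lamp's top 75 mm above the table; the slot is 10 mm (lamp's x) x 62 mm (lamp's y) (1 mm clear all round, no lead-in) and 45 mm deep, straight down, so a plate that is home stands on the slot floor with 50 mm showing above the lamp
- dial (a joint): the dial's turn, rad: 0 at its rest end stop, grows clockwise seen from above, to 1.9. A spring (0.18 N m) turns it back to 0 when let go; the clicks ripple 0.1 N m on top but do not hold it. Runs free to the first of four click stops, 0.35 to 0.75 rad from rest (differs each time); the others follow 0.30 rad apart
- dial_grip (a point): on the dial's vertical axis at grip height, 29 mm above the lamp's top; the dial is a black bar grip 14 mm thick x 48 mm long x 30 mm high (7 to 37 mm above the lamp's top) on a round skirt of 28 mm radius; the bar lies along the line from here to the pointer
- pointer (a point): where the dial's red pointer points: 36 mm from the dial's axis, over the ring of dots, 4 mm above the lamp's top; it turns with the dial
- index_ring: dark steel ring of 42 mm radius, 3 mm thick, fixed on the lamp around the dial, with four white dots on a circle of 36 mm radius, one for each click stop, 0.30 rad apart in clockwise order. Its origin is on the dial's axis on the lamp's top and its x axis points at the third dot
- third_dot (a point): the third white dot on the ring, 36 mm from the dial's axis; the dial is at the third stop when the pointer is over it
- rack: clear acrylic bottle rack, 50 x 200 x 28 mm block, fixed, origin under its centre
- pusher: stainless steel nail pusher, 120 mm long rod lying along its x axis, 7 mm thick; leave alone
- finger_rest: blue finger rest, 50 x 110 x 32 mm, origin under its centre; leave alone
- buffer: yellow buffer block, 95 x 26 x 26 mm, origin under its centre; leave alone
- bottle0: empty polish bottle, 29 mm diameter, 70 mm tall, standing in the rack; leave alone
- bottle1: empty polish bottle, 29 mm diameter, 70 mm tall, standing in the rack; leave alone
- bottle2: empty polish bottle, 29 mm diameter, 70 mm tall, standing in the rack; leave alone
- bottle3: empty polish bottle, 29 mm diameter, 70 mm tall, standing in the rack; leave alone
Things that resemble listed ones, but are neither listed nor needed, are in the scene too. Of the things that look like the plate, the smallest one is meant.

How it is judged:
On the way, in this order (a step that is already met when the one before it is completed fails the run):
1. the plate stands fully home in the lamp's slot, let go by the fingers (z of plate in the frame of slot_mouth below -0.042 m and horizontal distance between plate and slot_mouth below 0.005 m and angle between plate's own z axis and vertical below 0.1 rad and contact force between the fingers and plate below 0.05 N), for 0.2 s.
2. the dial is gripped at the third stop (distance between pointer and third_dot below 0.004 m and contact force between the fingers and dial above 2 N), for 0.2 s.
At the end, for the whole second after the job is handed in: The plate stands in the lamp's slot, bottom edge within 3 mm of the slot floor, within 5 mm of the slot's centre and upright within 0.1 rad, untouched by the robot; the dial's pointer is within 4 mm of the third dot and the fingers still grip the dial with more than 2 N (all of step 2 and z of plate in the frame of slot_mouth below -0.042 m and horizontal distance between plate and slot_mouth below 0.005 m and angle between plate's own z axis and vertical below 0.1 rad and linear speed of plate below 0.02 m/s and contact force between the arm and plate below 0.05 N); the arm keeps its last pose, push and grip.
It fails at once if the dial is run past the third stop towards the fourth (y of pointer in the frame of index_ring below -0.0068 m).
It fails at once if the dial is turned before the plate is home (value of joint dial above 0.2 rad and not (z of plate in the frame of slot_mouth below -0.042 m and horizontal distance between plate and slot_mouth below 0.005 m and angle between plate's own z axis and vertical below 0.1 rad)).
It fails at once if a bystander is moved more than 15 mm (distance of any of pusher, finger_rest, buffer, bottle0, bottle1, bottle2, bottle3 from where it was at the start of the episode above 0.015 m).
It also fails if it takes over 50 s, if anything falls off the work surface, if the arm or the gripper's body presses on something with over 40 N, if the wrist force passes 120 N, or if a joint passes its speed limit or range.

## Working session

There is one attempt and no reset: what is moved stays moved. The work goes in short steps, Python scripts to look and compute and a shell command to move; the robot and the scene stay as the last step left them, time stands still between calls to the robot, and variables do not carry over. Pictures are saved under pics/ and viewed, at most 10 in all, crops included, and the job is handed in when it is done.

```bash
ls; mkdir -p pics; cat > h.py <<'E'
import numpy as np, cv2
from scipy.spatial.transform import Rotation as R
from workcell import status, optics, env
def q2R(q): return R.from_quat([q[1],q[2],q[3],q[0]]).as_matrix()
class Cam:
    def __init__(s,name):
        d=optics.read_camera(name); s.img=np.array(d["frame"]); s.depth=np.array(d["depth"])
        s.f=s.img.shape[0]/2/np.tan(np.radians(d["vfov"])/2); s.cx=d["cx"]; s.cy=d["cy"]
        s.o=np.array(d["origin"]); a=np.array(d["attitude"]); s.R=q2R(a) if a.size==4 else a.reshape(3,3)
    def ray(s,u,v): return s.R@np.array([(u-s.cx)/s.f,(v-s.cy)/s.f,1.])
    def plane(s,u,v,z): r=s.ray(u,v); return s.o+r*(z-s.o[2])/r[2]
    def dep(s,u,v): return s.o+s.ray(u,v)*s.depth[int(round(v)),int(round(u))]
    def cloud(s):
        v,u=np.mgrid[:s.img.shape[0],:s.img.shape[1]]
        c=np.stack([(u-s.cx)/s.f,(v-s.cy)/s.f,np.ones(u.shape)],-1)*s.depth[...,None]
        return c@s.R.T+s.o
    def proj(s,p): c=s.R.T@(np.array(p)-s.o); return c[0]/c[2]*s.f+s.cx,c[1]/c[2]*s.f+s.cy
    def save(s,n,crop=None,k=1):
        im=s.img[...,::-1]
        if crop: a,b,c,d=crop; im=im[b:d,a:c]
        cv2.imwrite('pics/'+n,cv2.resize(im,None,fx=k,fy=k,interpolation=cv2.INTER_CUBIC))
E
python3 - <<'E'
from h import *
print(status.get_state(),env.tip_reach)
for n in("top","scene"):
    c=Cam(n); c.save(n+'.png'); print(n,c.f,c.cx,c.cy,c.o,c.R.round(3).tolist(),(c.depth>0).mean())
E
```

```text
pics
{'clock': 0.0, 'joint_pos': array([1.10239930e+00, 3.14000924e-01, 4.49500807e-02, 1.30356484e+00,
       3.69539291e-06, 1.43118686e+00]), 'qvel': array([ 0.00031626,  0.00153143,  0.00034685, -0.00127007,  0.00043319,
        0.00050161]), 'tau': array([ 7.60184812e-04, -4.80625498e+01,  2.98533440e+01,  1.92614493e-02,
       -7.17797593e-05, -2.58787253e-06]), 'tcp_pos': array([0.18550576, 0.54385379, 0.30299661]), 'orientation': array([-2.74068188e-04,  1.63654248e-01,  9.86517339e-01, -8.67412763e-04]), 'wrist_force': array([-1.10929256,  0.44275128,  0.2345213 ]), 'ft_torque': array([ 0.00651794, -0.04164274,  0.01545047]), 'grip_force': 0.0, 'finger_gap': 0.08526975177808284} 0.0726
top 455.7094821932 322.7390070295529 196.99733308793452 [0.41264966 0.06553669 1.33311051] [[0.011, -0.992, 0.126], [-1.0, -0.011, -0.004], [0.005, -0.126, -0.992]] 0.9959765625
scene 384.1838436838248 319.82161231950386 200.80510976415061 [ 0.94245177 -0.11595345  0.82528397] [[0.469, 0.766, -0.439], [0.883, -0.406, 0.236], [0.002, -0.498, -0.867]] 0.9959609375
```

View pics/top.png

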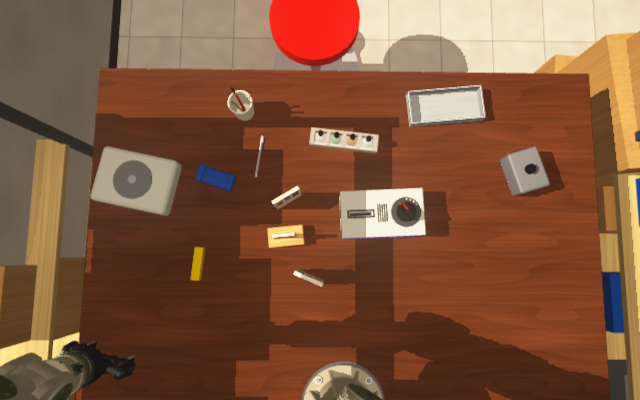

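View pics/scene.png

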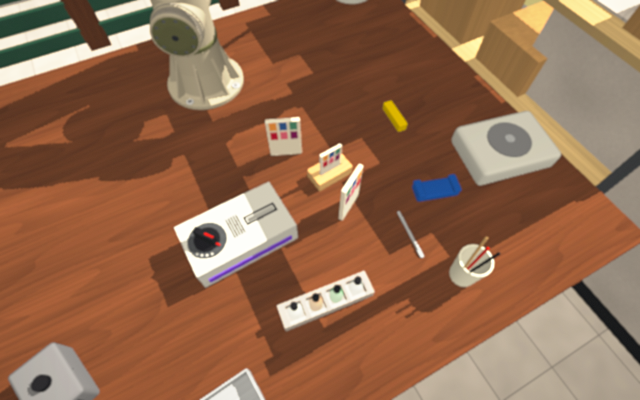

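The top view shows the stand with the plate at about (286,236). The lamp is at (383,213), with its slot at (360,213) and its dial at (406,211). Two larger look-alike plates stand at (287,197) and (308,278). In the scene view the plate in the stand is at (330,160), the slot at (260,213) and the dial at (207,240).

```bash
python3 - <<'E'
from h import *
t=Cam("top");s=Cam("scene")
def tri(a,b):
    r1=t.ray(*a);r2=s.ray(*b);A=np.stack([r1,-r2],1);x=np.linalg.lstsq(A,s.o-t.o,rcond=None)[0]
    p=t.o+r1*x[0];q=s.o+r2*x[1];return ((p+q)/2).round(4),np.linalg.norm(p-q).round(4)
print('slot',tri((360,213.5),(261,213)),'dial',tri((406,211),(207,239)))
print('slot z.075',t.plane(360,213.5,.075),s.plane(261,213,.075))
P=t.cloud();Q=s.cloud()
for n,C in(("t",P),("s",Q)):
    x,y,z=C[...,0],C[...,1],C[...,2]
    m=(abs(x-.40)<.15)&(abs(y-.14)<.12)&(z>.045)&(z<.2)
    k,l,st,ce=cv2.connectedComponentsWithStats(m.astype(np.uint8))
    for i in range(1,k):
        if st[i,4]>15:
            p=C[l==i];print(n,st[i],p.min(0).round(3),p.max(0).round(3),p.mean(0).round(3))
hsv=cv2.cvtColor(t.img,cv2.COLOR_RGB2HSV)
w=status.get_state();c=Cam("wrist")
Rt=q2R(w['orientation']);print('tool R',Rt.round(3).tolist())
print('cam in tool',(Rt.T@(c.o-w['tcp_pos'])).round(4),(Rt.T@c.R).round(3).tolist(),c.f,c.cx,c.cy)
E
```

```text
slot (array([ 0.528 , -0.0421,  0.0735]), np.float64(0.0016)) dial (array([ 0.5356, -0.1686,  0.0805]), np.float64(0.0015))
slot z.075 [ 0.52762175 -0.04271873  0.075     ] [ 0.52905584 -0.04150877  0.075     ]
t [272 232  24   6  96] [0.46  0.137 0.047] [0.474 0.197 0.109] [0.466 0.166 0.096]
t [293 269  30  17 186] [0.335 0.061 0.045] [0.373 0.137 0.136] [0.354 0.098 0.121]
s [265 117  36  29 875] [0.332 0.058 0.045] [0.373 0.135 0.134] [0.356 0.095 0.095]
s [319 144  23  27 375] [0.46  0.136 0.045] [0.474 0.197 0.107] [0.469 0.164 0.08 ]
tool R [[-0.946, 0.323, -0.0], [0.323, 0.946, -0.001], [0.0, -0.001, -1.0]]
cam in tool [ 0.0845  0.0006 -0.0707] [[-0.002, -0.944, -0.329], [1.0, -0.001, -0.001], [0.001, -0.329, 0.944]] 295.0496650866101 319.0519697693726 201.55738588792357
```

```bash
python3 -m handwheel '{"deltas": [[0.3,-0.88,-0.61,0,0],[0.3,-0.88,-0.61,0,0],[0.3,-0.88,-0.61,0,0],[0.3,-0.88,-0.61,0,0],[0.3,-0.88,-0.61,0,0],[0.3,-0.88,-0.61,0,0],[0.3,-0.88,-0.61,0,0],[0.3,-0.88,-0.61,0,0],[0.3,-0.88,-0.61,0,0],[0.3,-0.88,-0.61,0,0],[0.3,-0.88,-0.61,0,0],[0.3,0,0,0,0.89],[0.3,0,0,0,0.89],[0.3,0,0,0,0.89],[0.3,0,0,0,0.89],[0.3,0,0,0,0.89],[0.3,0,0,0,0.89],[0.3,0,0,0,0.89],[0.3,0,0,0,0.89],[0.3,0,0,0,0]]}' 30
python3 - <<'E'
from h import *
w=status.get_state();print(w['joint_pos'].round(3),w['qvel'].round(3).max())
c=Cam("wrist");c.save('w1.png');np.save('w1d.npy',c.depth)
C=c.cloud();x,y,z=C[...,0],C[...,1],C[...,2]
m=(abs(x-.467)<.05)&(abs(y-.166)<.06)&(z>.092)&(z<.13)
p=C[m];print(m.sum(),p.mean(0),np.percentile(z[m],[5,50,95]))
(r,sz,a)=cv2.minAreaRect(p[:,:2].astype(np.float32)*1000);print(r,sz,a)
print(c.proj([.467,.166,.103]))
E
```

```text
clock: 2.75
tcp_pos: [0.4654, 0.1652, 0.3038]
orientation: [-0.0, 0.707, 0.707, -0.0]
wrist_force: [0.9, 1.0, -0.2]
finger_gap: 0.0552
grip_force: 0.0
[ 0.178  0.156 -0.157  1.257  0.     1.748] 0.002
550 [0.46706889 0.16998264 0.10318674] [0.10103998 0.10351147 0.10470355]
(467.12103271484375, 168.15408325195312) (8.789887428283691, 59.900733947753906) 6.287726402282715
(np.float64(320.3500248271306), np.float64(191.41969694050857))
```

View pics/w1.png

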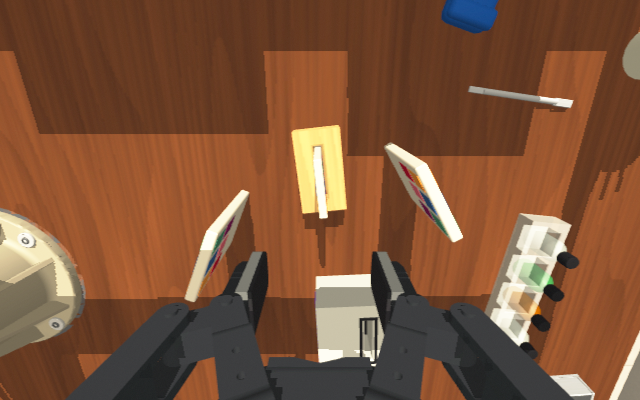

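The wrist view shows the plate's top edge upright in the stand, from (317,147) to (323,217). It is 8.8 x 60 mm at z 0.103 and yawed +6.3°, and both look-alikes are clear of the fingers.

```bash
python3 -m handwheel '{"deltas": [[0.3,0.05,0.04,0.8,-0.63],[0.3,0,0,0.85,0],[0.3,0,0,0.85,0],[0.3,0,0,0.85,0],[0.3,0,0,0.82,0],[0.3,0,0,0,0],[-1,0,0,0,0],[-1,0,0,0,0],[-1,0,0,0,0],[-1,0,0,0,0],[-1,0,0,0,0]]}' 40
```

```text
clock: 4.18
tcp_pos: [0.4678, 0.1674, 0.1385]
orientation: [0.001, 0.667, 0.745, 0.001]
wrist_force: [-0.9, 1.0, 5.9]
finger_gap: 0.0078
grip_force: 41.5
```

```bash
python3 -m handwheel '{"deltas": [[-1,0,0,-0.4,0],[-1,0,0,-0.8,0],[-1,0,0,-0.8,0],[-1,0,0,-0.8,0],[-1,0,0,-0.5,0],[-1,-0.97,-0.17,0,0],[-1,-0.97,-0.17,0,0],[-1,-0.97,-0.17,0,0],[-1,-0.97,-0.17,0,0],[-1,-0.97,-0.17,0,0],[-1,0,0,0,0],[-1,0,0,0,0]]}'
python3 - <<'E'
from h import *
c=Cam("wrist");c.save('w2.png')
import pickle;pickle.dump(c,open('w2.pkl','wb'))
C=c.cloud();x,y,z=C[...,0],C[...,1],C[...,2]
m=(abs(x-.528)<.1)&(abs(y+.06)<.16)&(abs(z-.075)<.01);print(np.median(z[m]),m.sum())
s=(abs(x-.528)<.03)&(abs(y+.042)<.05)&(z<.068);print(s.sum(),cv2.minAreaRect(C[s][:,:2].astype(np.float32)*1000),z[s].min() if s.any() else 0)
E
```

```text
clock: 5.68
tcp_pos: [0.4544, -0.0292, 0.2693]
orientation: [-0.0, 0.668, 0.745, 0.0]
wrist_force: [-0.4, -0.1, -0.0]
finger_gap: 0.0075
grip_force: 40.5
0.07586713526686212 16954
485 ((534.354736328125, -44.69889831542969), (60.73434066772461, 8.145676612854004), 85.54351043701172) 0.03672841550057654
```

View pics/w2.png

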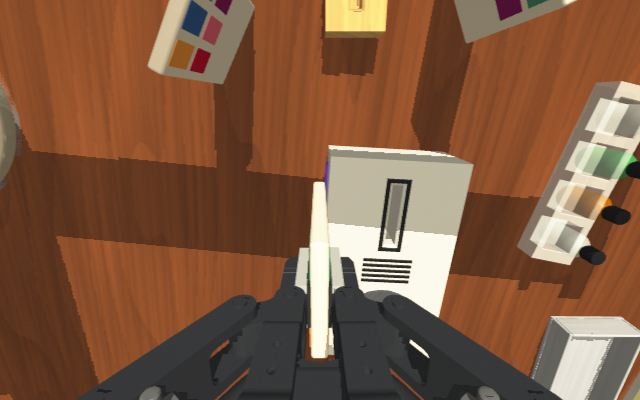

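The wrist view shows the lamp slot, framed in black, at (396,215). The held plate is edge-on from (319,182) to (319,357).

```bash
cat > m.py <<'E'
from h import *
def slot(c,g=(.532,-.043)):
    C=np.stack(np.meshgrid(np.arange(640),np.arange(400)),-1).astype(float)
    d=np.stack([(C[...,0]-c.cx)/c.f,(C[...,1]-c.cy)/c.f,np.ones((400,640))],-1)@c.R.T
    P=c.o+d*((.0755-c.o[2])/d[...,2])[...,None]
    dark=(c.img.max(2)<70)&(np.hypot(P[...,0]-g[0],P[...,1]-g[1])<.048)
    k,l,st,ce=cv2.connectedComponentsWithStats(dark.astype(np.uint8))
    i=1+np.argmax(st[1:,4]);
    out=cv2.minAreaRect(P[l==i][:,:2].astype(np.float32)*1000)
    cn,h=cv2.findContours((l==i).astype(np.uint8),cv2.RETR_CCOMP,cv2.CHAIN_APPROX_NONE)
    inn=max((cc for cc,hh in zip(cn,h[0]) if hh[3]>=0),key=cv2.contourArea,default=None)
    r=None
    if inn is not None: r=cv2.minAreaRect(np.array([P[v,u,:2]*1000 for u,v in inn[:,0]],np.float32))
    return st[i],out,r
E
python3 - <<'E'
from m import *
import pickle;c=pickle.load(open('w2.pkl','rb'))
print(slot(c))
w=status.get_state();Rt=q2R(w['orientation'])
L=(c.cloud()-w['tcp_pos'])@Rt
m=(abs(L[...,1])<.012)&(abs(L[...,0])<.04)&(L[...,2]>.03)&(L[...,2]<.14)&(c.img.min(2)>110)
p=L[m];print(m.sum(),p.min(0),p.max(0))
for lo in np.arange(.03,.14,.01):
    q=p[(p[:,2]>lo)&(p[:,2]<=lo+.01)]
    if len(q):print(round(lo,2),len(q),q.min(0).round(4),q.max(0).round(4))
E
```

```text
(array([378, 179,  34,  73, 536], dtype=int32), ((528.9334106445312, -43.49763107299805), (22.064163208007812, 74.54293823242188), 3.0763766765594482), ((528.819091796875, -43.97444152832031), (18.54872703552246, 70.06124114990234), 3.2084922790527344))
4005 [-0.02954803 -0.01087619  0.03034674] [0.03107902 0.01161505 0.12813692]
0.03 2510 [-0.0295 -0.0098  0.0303] [0.031  0.0108 0.04  ]
0.04 453 [ 0.0062 -0.0109  0.04  ] [0.0311 0.0108 0.05  ]
0.05 381 [ 0.006  -0.0108  0.05  ] [0.0309 0.0116 0.0599]
0.06 266 [ 0.0067 -0.0106  0.06  ] [0.031  0.0109 0.0699]
0.07 101 [ 0.0247 -0.0039  0.0702] [0.0307 0.0045 0.0799]
0.08 81 [ 0.0288 -0.0035  0.08  ] [0.031  0.0044 0.09  ]
0.09 71 [ 0.029  -0.0032  0.09  ] [0.0309 0.0045 0.0999]
0.1 56 [ 0.0286 -0.0035  0.1002] [0.0306 0.0042 0.11  ]
0.11 51 [ 0.0291 -0.003   0.11  ] [0.0306 0.0044 0.1199]
0.12 35 [ 0.0297 -0.0031  0.1204] [0.0306 0.0038 0.1281]
```

```bash
python3 -m handwheel '{"deltas": [[-1,0,0,0,0.32],[-1,-0.24,0.915,0,0],[-1,-0.24,0.915,0,0],[-1,0,0,0.7,0],[-1,0,0,0.65,0],[-1,0,0,0,0],[-1,0,0,0,0],[-1,0,0,0,0]]}'
cat > n.py <<'E'
from m import *
import sys,pickle
c=Cam("wrist");c.save(sys.argv[1],(220,80,420,230),4);pickle.dump(c,open('w3.pkl','wb'))
w=status.get_state();Rt=q2R(w['orientation']);print(w['tcp_pos'].round(4))
L=(c.cloud()-w['tcp_pos'])@Rt
m=(abs(L[...,1])<.012)&(abs(L[...,0]-.03)<.008)&(L[...,2]>.1)&(L[...,2]<.135)
p=L[m];print('plate',m.sum(),p.min(0).round(4),p.max(0).round(4))
# image columns of plate and of dark frame, row by row
g=c.img.max(2)
for v in range(100,220,6):
    r=g[v,280:370];print(v,r[::2].tolist())
E
python3 n.py w3.png
```

```text
clock: 6.72
tcp_pos: [0.5293, -0.0444, 0.2165]
orientation: [0.001, 0.688, 0.726, 0.001]
wrist_force: [0.1, 0.3, -0.5]
finger_gap: 0.0074
grip_force: 40.4
[ 0.5292 -0.0446  0.2164]
plate 142 [ 0.0294 -0.0033  0.1002] [0.0314 0.0046 0.1273]
100 [147, 147, 144, 146, 144, 143, 138, 137, 132, 129, 129, 129, 125, 125, 135, 141, 144, 141, 140, 136, 132, 135, 145, 147, 147, 149, 150, 146, 144, 147, 149, 151, 148, 127, 92, 89, 86, 87, 89, 87, 86, 86, 84, 85, 82]
106 [146, 147, 145, 145, 145, 142, 139, 138, 131, 130, 128, 128, 124, 126, 137, 141, 144, 141, 140, 135, 131, 137, 146, 147, 148, 148, 150, 143, 146, 148, 149, 153, 148, 144, 142, 115, 85, 86, 86, 87, 86, 84, 84, 81, 82]
112 [147, 147, 145, 146, 146, 142, 139, 137, 133, 128, 129, 130, 124, 129, 136, 142, 144, 140, 141, 135, 131, 141, 147, 147, 147, 150, 149, 142, 146, 147, 150, 151, 147, 144, 141, 132, 88, 86, 86, 85, 86, 84, 82, 82, 82]
118 [147, 147, 146, 147, 147, 142, 138, 136, 132, 129, 130, 130, 123, 131, 139, 144, 144, 140, 139, 135, 131, 141, 148, 147, 148, 149, 149, 141, 145, 147, 151, 148, 144, 143, 138, 131, 132, 134, 85, 
[... 2949 characters left out ...]
 184, 184, 183, 183, 183]
202 [183, 184, 183, 184, 183, 183, 183, 183, 183, 184, 182, 146, 29, 28, 139, 163, 192, 248, 251, 251, 251, 251, 248, 186, 51, 29, 51, 183, 185, 184, 183, 184, 183, 183, 183, 183, 183, 184, 183, 184, 183, 183, 183, 183, 184]
208 [184, 183, 183, 184, 184, 184, 183, 183, 183, 184, 183, 154, 27, 30, 126, 164, 197, 249, 251, 251, 251, 251, 249, 220, 54, 28, 75, 183, 184, 183, 184, 183, 184, 183, 184, 183, 183, 183, 183, 184, 184, 183, 183, 183, 184]
214 [183, 183, 184, 184, 183, 184, 184, 184, 183, 183, 183, 156, 27, 27, 128, 163, 229, 250, 251, 251, 251, 251, 250, 221, 53, 30, 76, 183, 183, 184, 185, 184, 184, 184, 183, 184, 183, 184, 184, 183, 184, 183, 183, 183, 183]
```

View pics/w3.png

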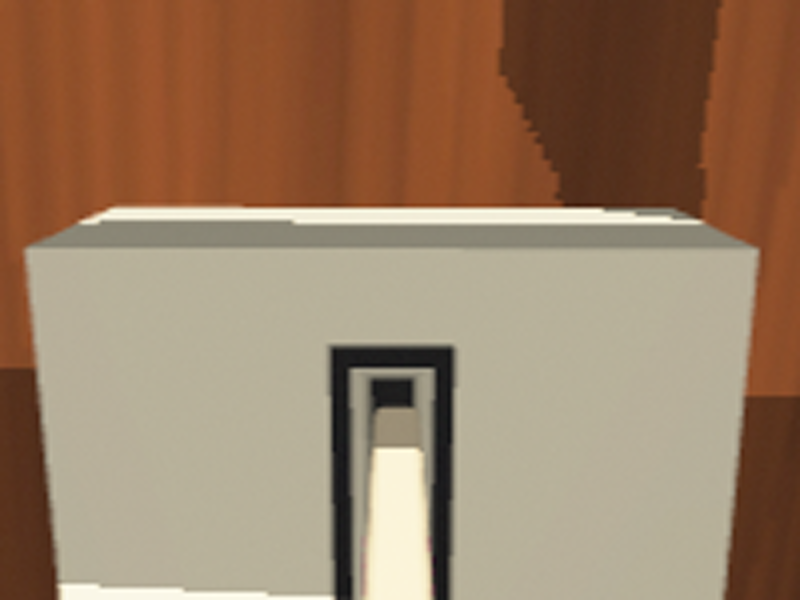

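The zoomed view shows the held plate over the slot. The slot's +y end is the dark patch at crop (392,390), i.e. pixel (318,178), and the plate's shaded edge starts at about row 183. Both look nearly centred in the frame.

```bash
python3 - <<'E'
from m import *
import pickle;c=pickle.load(open('w3.pkl','rb'))
w=status.get_state();Rt=q2R(w['orientation']);T=w['tcp_pos']
for a in([.0308,-.004,.1305],[.0308,.004,.1305],[.0308,-.004,.11],[.0308,.004,.11]):print('plate pt',a,c.proj(T+Rt@np.array(a)))
L=(c.cloud()-T)@Rt
g=c.img.max(2).astype(int)
for v in range(170,200,2): print(v,g[v,300:336].tolist(),'|',(L[v,318]).round(4))
def sub(v,a,b,th):
    r=g[v].astype(float);return [u+(th-r[u])/(r[u+1]-r[u]) for u in range(a,b) if (r[u]-th)*(r[u+1]-th)<0]
for v in (176,178,180):
    e=sub(v,300,336,100);print(v,[(round(x,1),((c.plane(x,v,.075)-T)@Rt)[:2].round(4).tolist()) for x in e])
for v in (185,187,189):
    e=sub(v,300,336,100);print(v,[(round(x,1),((c.plane(x,v,.075)-T)@Rt)[:2].round(4).tolist()) for x in e])
print([ (v,((c.plane(318,v,.075)-T)@Rt)[:2].round(4).tolist()) for v in (166.5,171,174.5,183)])
E
```

```text
plate pt [0.0308, -0.004, 0.1305] (np.float64(312.66614709869515), np.float64(180.52677266343855))
plate pt [0.0308, 0.004, 0.1305] (np.float64(324.0120559465721), np.float64(180.51155644264105))
plate pt [0.0308, -0.004, 0.11] (np.float64(312.02264984802997), np.float64(188.9324823753169))
plate pt [0.0308, 0.004, 0.11] (np.float64(324.53241315913886), np.float64(188.91573529222066))
170 [182, 168, 113, 31, 29, 28, 30, 31, 31, 29, 30, 26, 30, 30, 31, 28, 27, 30, 30, 30, 31, 30, 29, 29, 29, 29, 29, 29, 30, 30, 30, 30, 30, 102, 164, 183] | [ 0.036  -0.0003  0.1408]
172 [183, 167, 111, 32, 31, 30, 30, 99, 151, 162, 160, 160, 161, 160, 160, 161, 160, 161, 161, 161, 160, 160, 160, 160, 160, 160, 161, 155, 107, 29, 30, 30, 30, 102, 164, 183] | [ 0.0344 -0.0003  0.141 ]
174 [182, 168, 112, 28, 29, 28, 29, 102, 153, 163, 156, 140, 118, 93, 93, 94, 92, 93, 93, 94, 92, 93, 92, 113, 143, 159, 163, 154, 111, 29, 29, 30, 30, 103, 164, 184] | [ 0.0223 -0.0004  0.1837]
176 [184, 167, 112, 29, 30, 30, 32, 102, 153, 162, 157, 138, 91, 30, 30, 27, 30, 29, 30, 29, 31, 31, 30, 94, 143, 158, 163, 156, 1
[... 2967 characters left out ...]
4(332.7), [0.0282, 0.0106])]
185 [(np.float64(302.4), [0.0244, -0.012]), (np.float64(307.4), [0.0244, -0.0082]), (np.float64(312.0), [0.0244, -0.0048]), (np.float64(312.1), [0.0244, -0.0047]), (np.float64(327.7), [0.0244, 0.007]), (np.float64(332.7), [0.0244, 0.0107])]
187 [(np.float64(302.4), [0.0229, -0.012]), (np.float64(307.4), [0.0228, -0.0082]), (np.float64(327.7), [0.0228, 0.007]), (np.float64(332.7), [0.0228, 0.0107])]
189 [(np.float64(302.4), [0.0213, -0.012]), (np.float64(307.4), [0.0213, -0.0083]), (np.float64(327.7), [0.0213, 0.007]), (np.float64(332.7), [0.0212, 0.0107])]
[(166.5, [0.0384, -0.0003]), (171, [0.0351, -0.0003]), (174.5, [0.0324, -0.0003]), (183, [0.0259, -0.0003])]
```

```bash
python3 -m handwheel '{"deltas": [[-1,0.025,-0.028,0,0],[-1,0,0,0,0],[-1,0,0,0.15,0],[-1,0,0,0.1,0],[-1,0,0,0.1,0],[-1,0,0,0.1,0],[-1,0,0,0,0]]}'
```

```text
clock: 7.65
tcp_pos: [0.5275, -0.0437, 0.1965]
orientation: [-0.0, 0.688, 0.726, 0.0]
wrist_force: [0.4, -0.3, -1.2]
finger_gap: 0.0073
grip_force: 40.4
```

```bash
python3 -m handwheel '{"deltas": [[-1,0,0,0.15,0],[-1,0,0,0.2,0],[-1,0,0,0.2,0],[-1,0,0,0.2,0],[-1,0,0,0.1,0],[-1,0,0,0.03,0],[-1,0,0,0,0]]}'
```

```text
clock: 8.52
tcp_pos: [0.5275, -0.0437, 0.1618]
orientation: [-0.0, 0.688, 0.726, 0.0]
wrist_force: [2.6, -0.8, -1.6]
finger_gap: 0.0078
grip_force: 40.2
```

```bash
python3 -m handwheel '{"deltas": [[-1,0,0,0.03,0],[-1,0,0,0.03,0],[-1,0,0,0,0]]}'
```

```text
clock: 8.9
tcp_pos: [0.5275, -0.0437, 0.1605]
orientation: [0.0, 0.688, 0.726, 0.0]
wrist_force: [-0.8, -0.4, 6.4]
finger_gap: 0.0075
grip_force: 41.5
```

```bash
python3 -m handwheel '{"deltas": [[0.3,0,0,0,0],[0.3,0,0,0,0],[0.3,0,0,0,0],[0.3,0,0,0,0],[0.3,0,0,-0.4,0],[0.3,0,0,-0.9,0],[0.3,0,0,-0.9,0],[0.3,0,0,-0.9,0],[0.3,-0.88,0,0,0],[0.3,-0.88,0,0,0],[0.3,-0.88,0,0,0],[0.3,-0.88,0,0,0],[0.3,0,0,0,0],[0.3,0,0,0,0]]}'
cat > d.py <<'E'
from h import *
import pickle
c=Cam("wrist");pickle.dump(c,open('w4.pkl','wb'));c.save('w4.png')
C=c.cloud();x,y,z=C[...,0],C[...,1],C[...,2]
m=(abs(x-.53)<.02)&(abs(y+.044)<.05)&(z>.085);p=C[m]
if m.any(): print('plate',m.sum(),p.min(0).round(4),p.max(0).round(4),cv2.minAreaRect(p[:,:2].astype(np.float32)*1000))
b=(np.hypot(x-.536,y+.169)<.05)&(z>.105)&(z<.12);p=C[b];print('bar',b.sum(),np.median(z[b]),cv2.minAreaRect(p[:,:2].astype(np.float32)*1000))
E
python3 d.py
```

```text
clock: 10.65
tcp_pos: [0.5348, -0.184, 0.2841]
orientation: [0.0, 0.688, 0.726, 0.0]
wrist_force: [0.4, -0.7, -0.6]
finger_gap: 0.0553
grip_force: 0.0
plate 808 [ 0.5244 -0.0731  0.0855] [ 0.5349 -0.0316  0.1279] ((529.6878662109375, -52.266014099121094), (8.465377807617188, 41.90873336791992), 3.7443151473999023)
bar 949 0.11262732665534306 ((535.5587158203125, -167.74017333984375), (48.168922424316406, 14.204215049743652), 37.602867126464844)
```

View pics/w4.png

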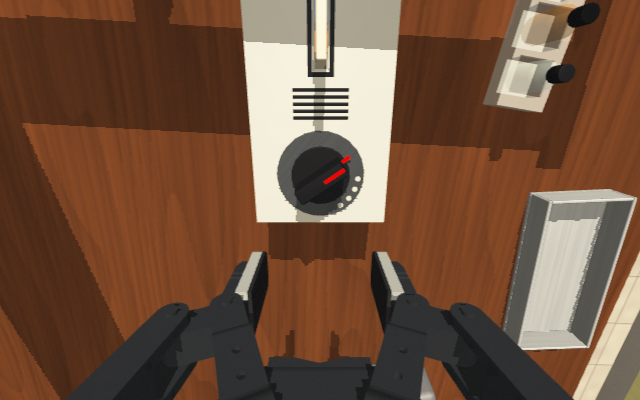

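The dial's axis is near (321,173), with the red pointer up and to the right at (346,160). The four white dots are at (358,179), (354,188), (348,198) and (340,205). The plate is standing in the slot, framed, near (320,40).

```bash
python3 - <<'E'
from h import *
import pickle
c=pickle.load(open('w4.pkl','rb'))
O=np.array([.5356,-.1677])
# dots in wrist picture
m=(c.img.min(2)>150).astype(np.uint8)
k,l,st,ce=cv2.connectedComponentsWithStats(m)
for i in range(1,k):
    if 3<st[i,4]<60:
        p=c.plane(*ce[i],.078);d=p[:2]-O
        if np.hypot(*d)<.05: print('dot',ce[i].round(1),st[i,4],p.round(4),np.hypot(*d).round(4),np.degrees(np.arctan2(d[1],d[0])).round(1))
# ring circle
C=c.cloud();x,y,z=C[...,0],C[...,1],C[...,2]
h=cv2.cvtColor(c.img,cv2.COLOR_RGB2HSV)
r=((h[...,0]<8)|(h[...,0]>172))&(h[...,1]>200)&(h[...,2]>120)
k,l,st,ce=cv2.connectedComponentsWithStats(r.astype(np.uint8))
for i in range(1,k):
    if st[i,4]>6:
        zz=np.median(C[l==i][:,2]);p=c.plane(*ce[i],zz);d=p[:2]-O
        if np.hypot(*d)<.05:print('red',ce[i].round(1),st[i,4],p.round(4),np.hypot(*d).round(4),np.degrees(np.arctan2(d[1],d[0])).round(1))
s=(np.hypot(x-O[0],y-O[1])<.05)&(abs(z-.082)<.0025)  # skirt
v=c.img.max(2); ring=(np.hypot(x-O[0],y-O[1])<.055)&(abs(z-.0775)<.003)&(v<130)
print('ring',ring.sum(),[cv2.minEnclosingCircle((C[ring][:,:2]*1000).astype(np.float32))],cv2.fitEllipse(cv2.convexHull((C[ring][:,:2]*1000).astype(np.float32))))
t=Cam("top");Q=t.cloud();x,y,z=Q[...,0],Q[...,1],Q[...,2]
for n,lo,hi,cc,rr in(("plate",.1,.16,(.528,-.044),.045),("bar",.1,.125,O,.05)):
    q=(np.hypot(x-cc[0],y-cc[1])<rr)&(z>lo)&(z<hi);print(n,q.sum(),np.median(z[q]),z[q].max(),cv2.minAreaRect((Q[q][:,:2]*1000).astype(np.float32)))
print(status.get_state()['joint_pos'].round(3))
E
```

```text
dot [357.4 178.2] 23 [ 0.5716 -0.1695  0.078 ] 0.036 -2.9
dot [354.2 188.9] 23 [ 0.5695 -0.1804  0.078 ] 0.0362 -20.6
dot [348.1 197.9] 22 [ 0.5643 -0.19    0.078 ] 0.0363 -37.9
dot [341.1 205. ] 10 [ 0.558  -0.1978  0.078 ] 0.0375 -53.4
red [345.4 159.1] 36 [ 0.558  -0.1505  0.0834] 0.0282 37.6
red [334.1 175.8] 100 [ 0.5466 -0.1593  0.1139] 0.0138 37.4
ring 2966 [((535.1860961914062, -161.6505584716797), 49.17013168334961)] ((535.2327880859375, -162.26051330566406), (81.89794921875, 99.92486572265625), 177.84010314941406)
plate 87 0.12427578516177262 0.1324818626133848 ((528.2786865234375, -43.82127380371094), (8.863238334655762, 59.3264045715332), 3.0063788890838623)
bar 106 0.11210023541783687 0.11792565463838045 ((535.7990112304688, -168.12112426757812), (47.899295806884766, 15.023004531860352), 38.19871520996094)
[-0.472  0.301 -0.02   1.25   0.     1.044]
```

```bash
python3 -m handwheel '{"deltas": [[0.3,0.4,0.045,0,-0.96],[0.3,0,0,0,-0.96],[0.3,0,0,0,-0.96],[0.3,0,0,0,-0.96],[0.3,0,0,0,-0.96],[0.3,0,0,0,-0.96],[0.3,0,0,0,-0.96],[0.3,0,0,0,-0.96],[0.3,0,0,0,-0.96],[0.3,0,0,0,-0.96],[0.3,0,0,0,-0.95],[0.3,0,0,0,-0.95],[0.3,0,0,0,-0.95],[0.3,0,0,0.8,0],[0.3,0,0,0.8,0],[0.3,0,0,0.8,0],[0.3,0,0,0,0],[0.3,0,0,0,0]]}'
python3 - <<'E'
from h import *
w=status.get_state();Rt=q2R(w['orientation']);print(w['joint_pos'].round(3),w['tcp_pos'],np.degrees(np.arctan2(Rt[1,1],Rt[0,1])))
print('tool-axes error to dial',(Rt.T@(np.array([.5357,-.1679,.160])-w['tcp_pos']))/.04)
E
```

```text
clock: 13.0
tcp_pos: [0.5364, -0.1678, 0.1888]
orientation: [0.0, -0.322, 0.947, -0.0]
wrist_force: [0.1, -0.7, 0.8]
finger_gap: 0.0552
grip_force: 0.0
[-0.446  0.347 -0.195  1.027  0.    -1.103] [ 0.53640469 -0.16781985  0.18875024] 127.61577583190441
tool-axes error to dial [0.01565457 0.00991625 0.71873594]
```

```bash
python3 -m handwheel '{"deltas": [[0.3,0.016,0.01,0.4,0],[0.3,0,0,0.32,0],[0.3,0,0,0,0],[-1,0,0,0,0],[-1,0,0,0,0],[-1,0,0,0,0],[-1,0,0,0,0],[-1,0,0,0,0]]}' 60
python3 -m handwheel '{"deltas": [[-1,0,0,0,0.6],[-1,0,0,0,0.6],[-1,0,0,0,0.6],[-1,0,0,0,0.6],[-1,0,0,0,0.6],[-1,0,0,0,0]]}'
cat > p.py <<'E'
from h import *
import sys
w=status.get_state();Rt=q2R(w['orientation']);print('tcp',w['tcp_pos'].round(4),'turned by tool',127.6-np.degrees(np.arctan2(Rt[1,1],Rt[0,1])),w['ft_torque'].round(3),w['finger_gap'])
O=np.array([.5357,-.1679])
for n in("top","scene","wrist"):
    c=Cam(n)
    if n==sys.argv[1]: c.save(sys.argv[2])
    h=cv2.cvtColor(c.img,cv2.COLOR_RGB2HSV)
    r=((h[...,0]<8)|(h[...,0]>172))&(h[...,1]>170)&(h[...,2]>90)
    C=c.cloud();k,l,st,ce=cv2.connectedComponentsWithStats(r.astype(np.uint8))
    for i in range(1,k):
        if st[i,4]>2:
            zz=np.median(C[l==i][:,2]); zz=.082 if abs(zz-.082)<.007 else zz
            p=c.plane(*ce[i],zz);d=p[:2]-O
            if np.hypot(*d)<.05:print(n,'red',ce[i].round(1),st[i,4],p.round(4),np.hypot(*d).round(4),np.degrees(np.arctan2(d[1],d[0])).round(1))
E
python3 p.py wrist w5.png
```

```text
clock: 14.0
tcp_pos: [0.5351, -0.1682, 0.1593]
orientation: [0.0, -0.322, 0.947, -0.0]
wrist_force: [-2.0, 1.6, 4.7]
finger_gap: 0.013
grip_force: 59.6
clock: 14.75
tcp_pos: [0.5352, -0.1682, 0.1593]
orientation: [0.0, -0.066, 0.998, -0.0]
wrist_force: [-1.8, 1.1, 5.5]
finger_gap: 0.0126
grip_force: 59.7
tcp [ 0.5352 -0.1682  0.1593] turned by tool 30.05285918993438 [0.271 0.296 0.162] 0.012636867570855954
scene red [205.8 237.9] 36 [ 0.5501 -0.1669  0.1129] 0.0144 3.8
scene red [211.7 247.9] 15 [ 0.5606 -0.166   0.082 ] 0.025 4.4
wrist red [319.  314.1] 242 [ 0.5485 -0.1664  0.1137] 0.0129 6.8
```

View pics/w5.png

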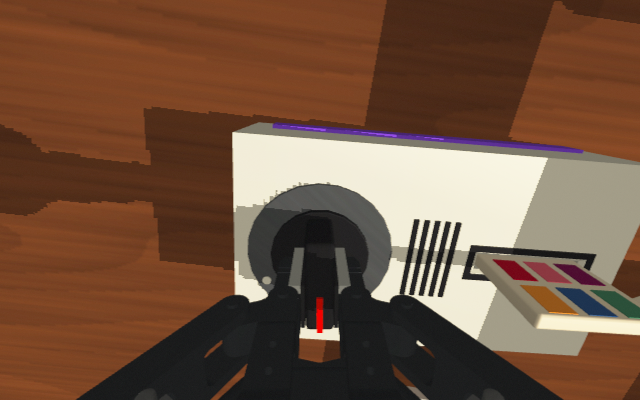

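The wrist view shows the jaws gripping the bar, the dial turning with them (red mark at (319,314)), and the plate upright in its slot at right.

```bash
python3 -m handwheel '{"deltas": [[-1,0,0,0,0.6],[-1,0,0,0,0.6],[-1,0,0,0,0.6],[-1,0,0,0,0.6],[-1,0,0,0,0.6],[-1,0,0,0,0.6],[-1,0,0,0,0.5],[-1,0,0,0,0],[-1,0,0,0,0]]}' 80
python3 p.py scene w6.png
```

```text
clock: 16.02
tcp_pos: [0.5351, -0.1683, 0.1593]
orientation: [0.0, 0.287, 0.958, -0.0]
wrist_force: [-2.5, 1.7, 6.5]
finger_gap: 0.0123
grip_force: 81.1
tcp [ 0.5351 -0.1683  0.1593] turned by tool 71.01474650930956 [0.189 0.528 0.201] 0.01229635805185217
scene red [200.6 238.5] 28 [ 0.5467 -0.1766  0.1133] 0.014 -38.5
scene red [202.9 250.4] 11 [ 0.5572 -0.184   0.082 ] 0.0268 -36.9
wrist red [319.  314.1] 240 [ 0.5463 -0.1753  0.1138] 0.0129 -34.8
```

```bash
python3 -m handwheel '{"deltas": [[-1,0,0,0,0.32],[-1,0,0,0,0],[-1,0,0,0,0],[-1,0,0,0,0]]}'
python3 p.py scene w7.png
python3 - <<'E'
from h import *
c=Cam("scene");O=np.array([.5357,-.1679])
im=cv2.imread('pics/scene.png')[...,::-1].copy()
h=cv2.cvtColor(im,cv2.COLOR_RGB2HSV)
r=((h[...,0]<8)|(h[...,0]>172))&(h[...,1]>170)&(h[...,2]>90)
k,l,st,ce=cv2.connectedComponentsWithStats(r.astype(np.uint8))
for i in range(1,k):
    if st[i,4]>2:
        for zz in(.082,.113):
            d=c.plane(*ce[i],zz)[:2]-O
            if np.hypot(*d)<.05:print('rest',ce[i].round(1),st[i,4],zz,(d+O).round(4),np.hypot(*d).round(4),np.degrees(np.arctan2(d[1],d[0])).round(1))
for nm,I in(('before',im),('now',c.img)):
    g=I.min(2).astype(float);m=((g>110)).astype(np.uint8);k,l,st,ce=cv2.connectedComponentsWithStats(m)
    for i in range(1,k):
        d=c.plane(*ce[i],.078)[:2]-O
        if st[i,4]<30 and np.hypot(*d)<.045:print(nm,'dot',ce[i].round(1),st[i,4],np.hypot(*d).round(4),np.degrees(np.arctan2(d[1],d[0])).round(1))
c.save('w8.png',(160,210,260,280),8)
E
```

```text
clock: 16.68
tcp_pos: [0.5351, -0.1683, 0.1593]
orientation: [0.0, 0.314, 0.949, -0.0]
wrist_force: [-1.6, 1.0, 5.9]
finger_gap: 0.0126
grip_force: 81.1
tcp [ 0.5351 -0.1683  0.1593] turned by tool 74.20858828152274 [0.228 0.49  0.134] 0.012643654947037893
scene red [200.2 238.7] 30 [ 0.5472 -0.1774  0.114 ] 0.0149 -39.7
scene red [202.2 250.5] 13 [ 0.5566 -0.1855  0.082 ] 0.0273 -40.0
wrist red [319.  314.1] 240 [ 0.5459 -0.1759  0.1138] 0.0129 -38.0
rest [208.3 234.8] 36 0.082 [ 0.5288 -0.1621] 0.0091 139.9
rest [208.3 234.8] 36 0.113 [ 0.546  -0.1601] 0.0129 37.0
rest [217.  243.4] 11 0.082 [ 0.556  -0.1527] 0.0253 36.9
rest [217.  243.4] 11 0.113 [ 0.5721 -0.1511] 0.0401 24.7
now dot [195.  235.3] 7 0.0292 -137.3
now dot [207.  239.1] 14 0.001 -163.6
```

View pics/w8.png

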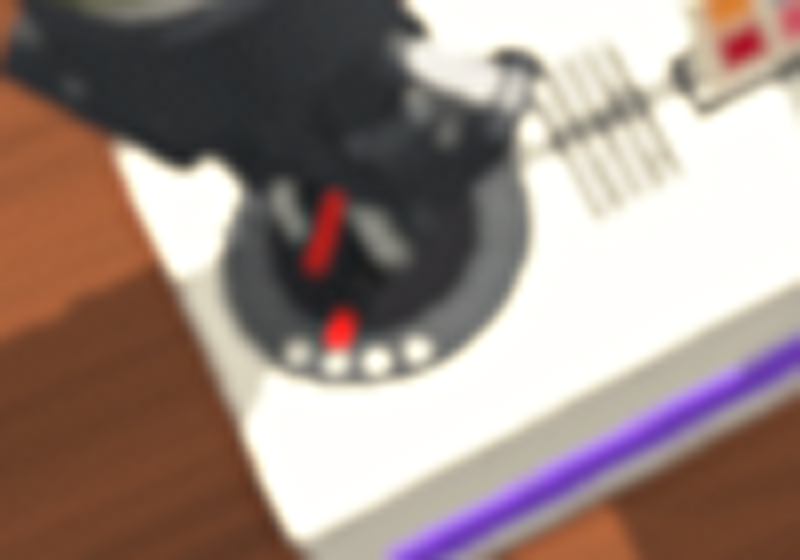

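The pointer (crop (341,328)) lines up with the third dot (crop (337,360)). Both cameras put it at -38° to -40° against the dot's -38°, and the plate is home and untouched.

```bash
python3 -m handwheel '{"deltas": [[-1,0,0,0,0],[-1,0,0,0,0]]}' && python3 -c "
from workcell import hand_in
print(hand_in())"
```

```text
clock: 17.12
tcp_pos: [0.5351, -0.1683, 0.1593]
orientation: [0.0, 0.314, 0.949, -0.0]
wrist_force: [-2.1, 0.8, 6.4]
finger_gap: 0.0122
grip_force: 81.1
the job is handed in; nothing more can be done
None
```

The plate is home and released in the lamp slot, and I handed the job in at 17 s with the dial gripped at the third dot (pointer within about 2° of it by camera); the hand-in returned no verdict.

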